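Close and clamp the phone test jig

TASK

The phone is already loaded in the test jig. First press the red stop button in until it stays down, then swing the clear lid down gently until it rests on the phone and bring the red clamp handle all the way down to its stop so that the lid is held fully shut, without forcing either. Only then twist the stop button clockwise until it pops back up, leaving the phone in its nest and the other things on the bench alone.

Things in the scene. Friction and masses are not known exactly. Their poses are not given: they have to be found in the camera images.
- jig: Fixed test jig. Origin on the bench under the phone nest's centre. Aluminium base 180 (x) by 230 mm (y -155 to +75), 12 thick; black nest 170 by 110 mm, rim 46 mm high. Lid hinge along x at y=+60, z=52 mm. Clamp at x=0, -y side: steel holding arm pivots at y=-73, z=70, its rubber tip lands on the lid at y=-31; red handle pivots at y=-105, z=70.
- lid (a joint): Lid angle, rad: 0 fully shut, 1.57 upright, more leans back to the jig's +y. 0.2 to 0.3 kg; stays at any angle by hinge friction (0.2 Nm). Lowered, it meets the phone at about 0.10; from there to 0 the phone's sprung bed pushes back, 5 to 15 N at the lid's middle. The clamp can press it down these last millimetres.
- lid_edge (a point): Middle of the lid's free edge, on its outer face (upper face when shut). The lid is a clear plate with an orange rim, 170 mm (x), 115 mm from hinge axis to free edge, 10 mm thick (hinge axis at mid thickness).
- clamp_handle (a joint): Clamp handle angle, rad: 0 locked at its stop (level, pointing to the jig's -y), 1.3 open (nearly upright). The holding arm is geared to it and turns the other way round, 1.2 times as far; it meets the lid at about 0.2, and blocks the lid's way if lowered before it. Stiff pivot: stays where it is left; moving it takes about 5 N near the handle's end, 10 N over the last 0.2 rad.
- handle_end (a point): Free end of the clamp handle, on its axis: 120 mm from the handle's pivot. The red grip is 18 mm thick and covers the outer 80 mm.
- stop: Yellow stop box, fixed to the bench, 76 by 76 mm, top 58 mm high; origin on the bench under its centre. Red mushroom head on top, 40 mm across and 26 mm high, its underside 9 mm above the box when up, 3 mm when down; it sits in the middle of the box.
- stop_top (a point): Centre of the mushroom head's top face (93 mm above the bench when up).
- stop_push (a joint): How far the mushroom head is pressed in, m: 0 up, 0.006 down. It snaps over half way (about 6 N) and stays down.
- stop_turn (a joint): Turn of the mushroom head, rad, 0 at rest, clockwise seen from above positive, stop at 1.0, sprung back weakly. Turning it by 0.8 or more while it is down lifts it and it pops up 6 mm; let it rise while turning.
- phone: Phone, 150 (x) by 74 by 10 mm, 0.18 kg, lying loose in the nest; origin under its centre, normally 41 mm above the bench (35 mm when clamped).
- cup: White foam cup, 84 mm across, 100 mm high, upright; origin under its centre. Bystander.
- spool: Solder spool, 64 mm across, 50 mm high, upright; origin under its centre. Bystander.
- driver: Screwdriver with orange handle, 170 mm long, lying on the bench; origin under its middle. Bystander.

How it is judged:
By the outcome, as a careful person would: the job done as asked, in the order asked, and still so for the second after the job is handed in, with the robot touching nothing.
It also fails if it takes over 64 s, if anything falls off the work surface, if the arm or the gripper's body presses on something with over 40 N, if the wrist force passes 120 N, or if a joint passes its speed limit or range.

ROBOT

A 6-joint arm with a two-finger parallel gripper is mounted at the origin on the work surface. World frame = base frame: x ahead of the robot, y to its left, z up, the work surface at z = 0. Lengths are in m, angles in rad, forces in N, time in s.
With the tool pointing down it reaches from about 0.225 to 0.875 m from the base axis. Payload 3.4 kg.
Tool frame: the origin (TCP) lies at the very end of the fingers, on their centre line; the grasp point (between the pads) lies 19 mm behind it (tcp_to_grasp is the distance from the TCP to the grasp point, in m); z points along the fingers, y is the line along which they close (so a half turn about z gives the same grasp; the last joint's range is limited). The gripper opens to 85 mm and grips with 20 to 120 N. Pads are 22 mm wide; open, the fingers measure 114 mm over their backs; the gripper's body (76 mm by 85 mm) begins 54 mm behind the grasp point. The pads swing forward as they close: fully open they stand 13 mm farther back than shut.
Start: joints at [1.022, 0.276, 1.505, -0, 1.361, -0.121], TCP at [0.239, 0.523, 0.231] pointing down, gripper open.
Joint ranges: [-2.89, 2.89], [-0.75, 2.08], [0.22, 2.7], [-1.18, 4.32], [0.11, 2.71], [-2.7, 2.7]. Speed limits (rad/s): [2.57, 2.57, 3.14, 3.14, 3.14, 3.14].

INTERFACE

Orientations are given as a unit quaternion [x, y, z, w].
In Python, from plant import * gives the robot as it stands.
- The arm moves only by the tool carry_out, never from a script. Its argument "rows" is a list that holds one entry, the list of rows, each a list of 7 numbers: the shift along the tool's x, y, z normalised to -1 to 1, where 1 is 0.1 m, then the turn, a rotation vector about the tool's x, y, z normalised to -1 to 1, where 1 is 1.5 rad, then the closure, from 0 (fully open) to 1 (shut). In form: [[[tx, ty, tz, rx, ry, rz, jaw], ...]]. A call has 1 to 12 rows; each row is the pose to reach, as a shift and turn from the pose commanded when the call began, along the tool's axes at that moment; what a row does not reach only later rows make up. A row lasts 1/12 s, in which the tool goes at most 41.7 mm and 7.16 degrees, less where a joint would pass 70% of its speed; a pose out of reach is approached as far as the arm can. A call with a number of a shift or a turn outside -1 to 1 is refused whole. A call with a gripper value outside its range is refused whole. The fingers move at their own pace and stop on an object; "grip_force" is the grip in N (left out, the last holds). Time passes only in rows, so rows that repeat a pose let the fingers close. It gives the time, the measured TCP pose, the force, the opening and the grip force at its end, in the units of the state.
- state(): the state, without advancing time (a new reading comes with each control period).
- snapshot(name): name is "scene" or "top" or "wrist"; returns the picture (384x512x3 uint8, blue, green, red); there is no depth.
- get_calibration(name): a dict with "fov_y" (degrees; the focal length in pixels is half the picture's height over the tangent of half this angle, whatever the lens; pixels are square), "cx", "cy" (the principal point, pixels), "R" (3x3) and "t" (3): a world point X has camera coordinates R X + t. Camera axes: x right, y down, z forward; pixel columns grow to the right and rows downward; lengths in m; the calibration is good to about 2 mm. A picture is of the moment at which its call begins: read the wrist's pose just before it. get_calibration takes no time and is no camera call; for the wrist camera it gives the pose at the moment of the call.
- job_done(): hands the job in; it is judged then, once.
The state is a dict: "clock": time; "joint_pos": joint angles; "joint_vel": joint speeds; "joint_efforts": joint torques, N m; "tool_pos": TCP position; "eef_rot": TCP orientation; "contact_force": force on the tool from outside, world axes, zero at the start; "ft_torque": the same for the moment, N m; "width": finger opening in m; "grasp_force": force on a finger pad.
Only numpy, scipy, OpenCV 4.12 (cv2) and the standard library are available. Lean on these libraries where they do the work, as an engineer would, in place of code of your own. Each camera call takes 0.05 s, during which the arm holds its last target. There are 200 camera calls.

## Working session

There is one attempt and no reset: what is moved stays moved. The work goes in short steps, Python scripts to look and compute and a tool call to move; the robot and the scene stay as the last step left them, time stands still between calls to the robot, and variables do not carry over. Pictures are saved under pics/ and viewed, at most 13 in all, crops included, and the job is handed in when it is done.

Besides the shell and the picture viewer there is one more tool, called after "Emit:" as name(argument=value, ...), one argument or row to a line, values as JSON. carry_out: Moves the arm, as the interface text tells. Scaled input: -1 to 1 covers 0.1 m each way for a shift and 1.5 rad each way for a turn. Its arguments: {"type":"object","properties":{"rows":{"type":"array","items":{"type":"array","items":{"type":"array","items":{"type":"number","minimum":-1,"maximum":1}}}},"grip_force":{"type":"number"}},"required":["rows"]}

```bash
mkdir -p pics; ls; python3 - <<'E'
from plant import *
import cv2,json
s=state();print(s)
for n in ("scene","top"):
    im=snapshot(n);cv2.imwrite(f"pics/{n}0.png",im);c=get_calibration(n);print(n,c)
E
```

```text
pics
{'clock': 0.0, 'joint_pos': array([ 1.02200416e+00,  2.76601321e-01,  1.50612161e+00, -1.39708029e-05,
        1.36069866e+00, -1.20994545e-01]), 'joint_vel': array([-0.00046937, -0.00108339,  0.00172274,  0.00139104,  0.00064452,
       -0.00037521]), 'joint_efforts': array([-7.46459391e-04, -4.16766357e+01, -2.45808363e+01,  1.27949500e-05,
        1.09733711e-02,  2.76108966e-05]), 'tool_pos': array([0.23828115, 0.52272998, 0.2304407 ]), 'eef_rot': array([ 2.12269947e-01,  9.77210639e-01, -8.65907327e-04, -2.94104849e-04]), 'contact_force': array([ 0.2426918 ,  0.3876124 , -0.39897692]), 'ft_torque': array([-0.00068322, -0.01192511,  0.02507618]), 'grasp_force': 0.0, 'width': 0.08603816450448576}
scene {'fov_y': 50.2529832297002, 'cx': 250.98388853080098, 'cy': 187.91906042431356, 'R': array([[ 0.8888917 ,  0.45773062, -0.01882084],
       [ 0.31549868, -0.6414374 , -0.69929868],
       [-0.33216281,  0.61566284, -0.71458179]]), 't': array([-0.53974428, -0.13395986,  1.3313791 ])}
top {'fov_y': 52.28747391071691, 'cx': 256.55073967229293, 'cy': 193.78043766730048, 'R': array([[ 0.01864272, -0.99973481, -0.01351882],
       [-0.99824528, -0.01785147, -0.05645955],
       [ 0.05620324,  0.01454766, -0.99831336]]), 't': array([-0.00354557,  0.61539908,  1.21011768])}
```

View pics/scene0.png

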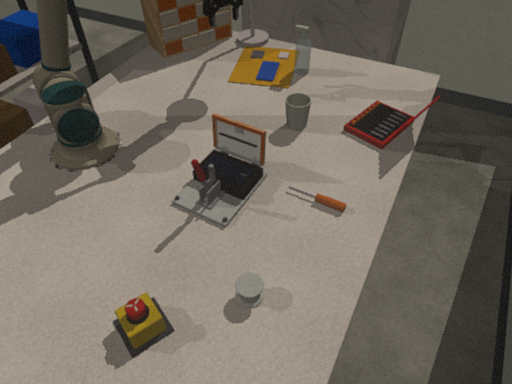

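View pics/top0.png

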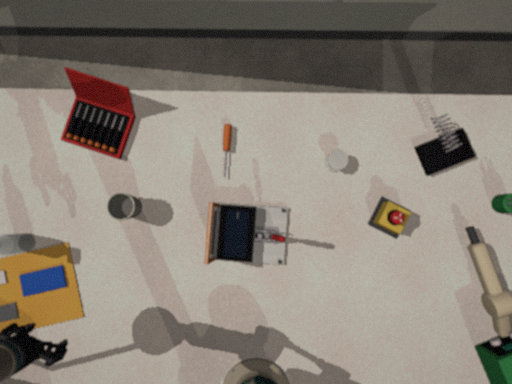

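The scene view shows the stop box at about (140,318), the jig at (225,180) with its lid up, and the handle upright at (200,170). In the top view the jig spans cols 207-290 and rows 203-265 with its +y side to the left. The stop head is near (398,217).

```bash
cat > h.py <<'E'
import numpy as np,cv2
from plant import *
def f(c): return 192/np.tan(np.radians(c["fov_y"]/2))
def ray(c,p):
    d=np.array([(p[0]-c["cx"])/f(c),(p[1]-c["cy"])/f(c),1.]); R=np.array(c["R"])
    return -R.T@c["t"], R.T@d
def onz(c,p,z):
    o,d=ray(c,p); return o+d*(z-o[2])/d[2]
def tri(c1,p1,c2,p2):
    (a,u),(b,v)=ray(c1,p1),ray(c2,p2)
    k=np.linalg.lstsq(np.c_[u,-v],b-a,rcond=None)[0]
    P,Q=a+k[0]*u,b+k[1]*v; return (P+Q)/2,np.linalg.norm(P-Q)
def proj(c,X):
    q=np.array(c["R"])@X+c["t"]; return q[:2]/q[2]*f(c)+[c["cx"],c["cy"]]
def red(im,lo=0,hi=8):
    h=cv2.cvtColor(im,cv2.COLOR_BGR2HSV); return cv2.inRange(h,(lo,130,50),(hi,255,255))|cv2.inRange(h,(172,130,50),(180,255,255))
def blobs(m,a=15):
    n,l,s,c=cv2.connectedComponentsWithStats(m); return [(c[i].round(1).tolist(),s[i].tolist()) for i in range(1,n) if s[i,4]>=a]
E
python3 - <<'E'
from h import *
T=cv2.imread("pics/top0.png");S=cv2.imread("pics/scene0.png")
print("R top",blobs(red(T)));print("R sc",blobs(red(S)))
for n,I in(("top",T),("sc",S)):
    h=cv2.cvtColor(I,cv2.COLOR_BGR2HSV)
    m=cv2.inRange(h,(20,140,60),(32,255,255));print("Y",n,blobs(m,40))
    m=cv2.inRange(h,(8,140,60),(16,255,255));print("O",n,blobs(m,20))
a=cv2.resize(T[190:280,195:300],None,fx=4,fy=4,interpolation=3)
b=cv2.resize(S[105:230,165:275],None,fx=3.2,fy=3.2,interpolation=3)
c=cv2.resize(T[190:245,360:420],None,fx=3,fy=3,interpolation=3)
o=np.zeros((580,800,3),np.uint8);o[:360,:420]=a;o[:b.shape[0],430:430+b.shape[1]]=b;o[405:405+c.shape[0],:c.shape[1]]=c
cv2.imwrite("pics/crop0.png",o)
E
```

```text
R top [([100.6, 103.2], [62, 68, 73, 90, 2313]), ([395.8, 217.1], [389, 211, 16, 13, 125]), ([278.0, 237.8], [272, 235, 13, 7, 60])]
R sc [([382.1, 128.0], [344, 95, 97, 54, 642]), ([198.3, 170.0], [192, 160, 14, 21, 137]), ([135.6, 309.5], [125, 299, 21, 21, 292])]
Y top [([389.7, 216.8], [374, 201, 36, 33, 523])]
O top [([226.8, 136.7], [224, 125, 7, 25, 154]), ([68.3, 135.1], [65, 133, 7, 5, 28]), ([75.2, 137.4], [72, 135, 7, 6, 28]), ([82.4, 139.8], [80, 137, 6, 6, 28]), ([89.6, 142.0], [87, 139, 6, 6, 28]), ([100.3, 145.5], [94, 142, 14, 8, 60]), ([111.2, 149.1], [108, 146, 7, 7, 33])]
Y sc [([263.2, 66.4], [229, 47, 68, 41, 1099]), ([142.0, 323.5], [115, 293, 51, 56, 1150])]
O sc [([165.8, 4.4], [157, 0, 20, 12, 180]), ([186.7, 12.7], [178, 4, 18, 19, 235]), ([203.2, 23.2], [197, 16, 14, 16, 151]), ([222.5, 31.6], [215, 24, 16, 17, 187]), ([173.7, 46.8], [165, 39, 19, 17, 203]), ([364.8, 113.0], [351, 102, 29, 23, 101]), ([240.0, 131.7], [213, 114, 53, 50, 321]), ([330.3, 202.1], [315, 194, 31, 17, 241])]
```

View pics/crop0.png

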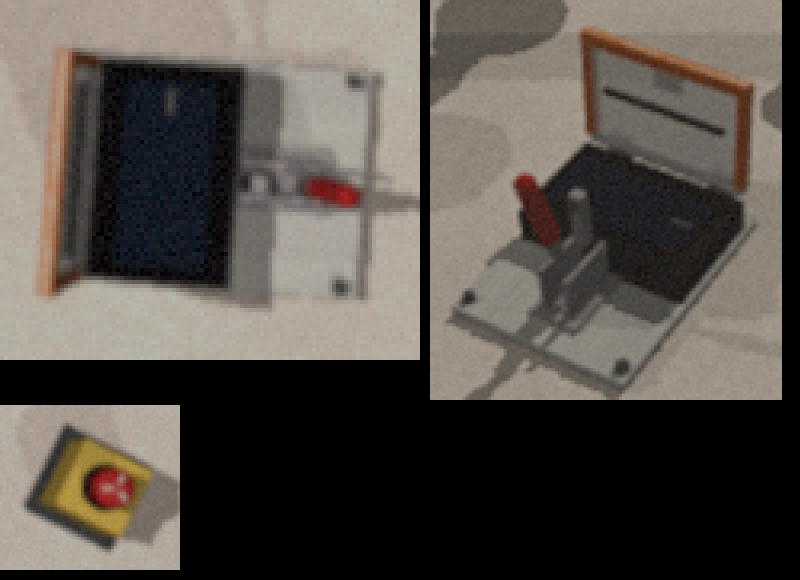

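```bash
cat > m.py <<'E'
from h import *
C=get_calibration("top");D=get_calibration("scene")
A=[onz(C,(290.5,208.2),.012),onz(C,(286.5,264.5),.012)]
B=[onz(D,(224.4,227.5),.012),onz(D,(171.9,204.4),.012),onz(D,(266.6,174.4),.012)]
print("base corners top",A,"\nscene",B)
p,q=(A[0]+B[0])/2,(A[1]+B[1])/2   # +x,-y corner ; -x,-y corner
e=(p-q)/np.linalg.norm(p-q); n=np.array([-e[1],e[0],0])
print("len",np.linalg.norm(p-q),"yaw",np.arctan2(e[1],e[0]))
O=(p+q)/2+.155*n; O[2]=0; print("jig O",O)
print("check -y+y corner",(O+.09*e+.075*n),B[2])
def J(X): X=X-O; return np.array([X@e,X@n,X[2]])
for a,b in(((205.7,264),(212.8,114.4)),((210.8,202),(265.9,131.6))):
    X,r=tri(C,a,D,b); print("lid corner jig",J(X),r)
X,r=tri(C,(278,237.8),D,(198.3,170)); print("handle grip centre jig",J(X),r)
# stop: head centroid (mid z ~.082) and box top
X,r=tri(C,(396.2,217.2),D,(136.,310.)); print("stop head",X,r,onz(C,(396.2,217.2),.085),onz(D,(136,310),.085))
for n_ in [(C,(389.7,216.8))]: print(onz(*n_,.03))
for h in range(2):
    pass
E
python3 m.py
```

```text
base corners top [array([ 0.57220657, -0.09971864,  0.012     ]), array([ 0.39661016, -0.0896791 ,  0.012     ])] 
scene [array([ 0.57978001, -0.09801729,  0.012     ]), array([ 0.40900384, -0.09170417,  0.012     ]), array([0.59168109, 0.13124314, 0.012     ])]
len 0.1733791911063168 yaw -0.04717615776488271
jig O [0.49670974 0.06004775 0.        ]
check -y+y corner [0.59014651 0.13072002 0.        ] [0.59168109 0.13124314 0.012     ]
lid corner jig [-0.08718943  0.07817964  0.16344005] 0.0033418475898574582
lid corner jig [0.08419076 0.07665188 0.16638647] 0.005535407008775103
handle grip centre jig [-0.0037806  -0.11581006  0.14374886] 0.0032538284859450497
stop head [ 0.5508478  -0.40904366  0.07145029] 0.002301727491414515 [ 0.54993007 -0.40520798  0.085     ] [ 0.55905168 -0.41278125  0.085     ]
[ 0.55095705 -0.40404621  0.03      ]
```

Emit:
carry_out(
  rows=[
    [[-0.9, -1, -1, 0, 0, 0, 1], [-0.9, -1, -1, 0, 0, 0, 1], [-0.9, -1, -1, 0, 0, 0, 1], [-0.9, -1, -1, 0, 0, 0, 1], [-0.9, -1, -1, 0, 0, 0, 1]],
  ],
)

```text
clock: 0.52
tool_pos: [0.2813, 0.3916, 0.3363]
eef_rot: [0.214, 0.977, 0.002, 0.003]
contact_force: [0.8, 0.6, 0.4]
width: 0.0258
grasp_force: 0.0
```

Emit:
carry_out(
  rows=[
    [[-0.9, -1, 0, 0, 0, 0, 1], [-0.9, -1, 0, 0, 0, 0, 1], [-0.9, -1, 0, 0, 0, 0, 1], [-0.9, -1, 0, 0, 0, 0, 1], [-0.9, -1, 0, 0, 0, 0, 1]],
  ],
)

```text
clock: 0.93
tool_pos: [0.3197, 0.2646, 0.3309]
eef_rot: [0.214, 0.977, -0.0, -0.0]
contact_force: [-0.6, 0.2, -0.6]
width: 0.0005
grasp_force: 0.0
```

Emit:
carry_out(
  rows=[
    [[-0.9, -1, -0.5, 0, 0, 0, 1], [-0.9, -1, -0.5, 0, 0, 0, 1], [-0.9, -1, -0.5, 0, 0, 0, 1], [-0.9, -1, -0.5, 0, 0, 0, 1], [-0.9, -1, -0.5, 0, 0, 0, 1]],
  ],
)

```text
clock: 1.35
tool_pos: [0.3618, 0.1371, 0.3825]
eef_rot: [0.214, 0.977, 0.0, 0.002]
contact_force: [0.6, 0.2, -0.1]
width: 0.0
grasp_force: 0.0
```

```bash
python3 - <<'E'
from h import *
s=state();c=get_calibration("wrist");im=snapshot("wrist");cv2.imwrite("pics/w1.png",im)
import pickle;pickle.dump(c,open("pics/w1.pkl","wb"))
print(s["clock"],s["tool_pos"],s["eef_rot"],s["contact_force"],c)
E
```

```text
1.35 [0.36176992 0.13705443 0.38246277] [2.13987718e-01 9.76835003e-01 3.30284105e-04 1.58895496e-03] [ 0.60686138  0.17312985 -0.11578338] {'fov_y': 63.875291261654276, 'cx': 255.26776597265857, 'cy': 188.81159710674436, 'R': array([[ 4.18360797e-01,  9.08280857e-01,  3.57475130e-04],
       [ 8.62503210e-01, -3.97398588e-01,  3.13309072e-01],
       [ 2.84714692e-01, -1.30767909e-01, -9.49651145e-01]]), 't': array([-0.27534432, -0.34420854,  0.43883835])}
```

View pics/w1.png

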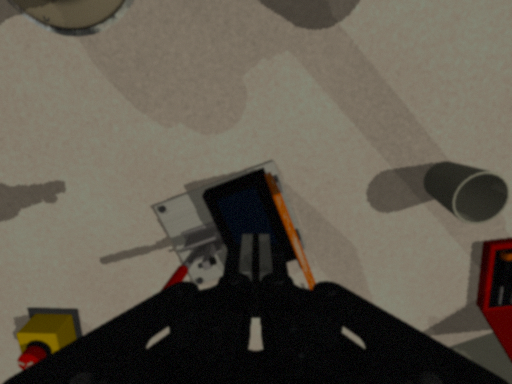

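The wrist view shows the base's -x corners at about (152,206) and (273,161). The lid rim runs from (268,175) to (312,287), and the stop head is at about (33,355).

```bash
python3 - <<'E'
from h import *
import pickle
W=pickle.load(open("pics/w1.pkl","rb"))
I=cv2.imread("pics/w1.png")
a=onz(W,(152,206),.012);b=onz(W,(273,161),.012)
print(a,b,np.linalg.norm(a-b)); n=(b-a)/np.linalg.norm(b-a);e=np.array([n[1],-n[0],0])
print("yaw",np.arctan2(e[1],e[0]),"O",(a+.155*n+.09*e))
print(blobs(red(I)))
print("lid edge corner tri w/top"); C=get_calibration("top");D=get_calibration("scene")
print(tri(W,(268,173),C,(205.7,264)),tri(W,(268,173),D,(212.8,114.4)))
E
```

```text
[ 0.393035   -0.08088396  0.012     ] [0.40819309 0.14835714 0.012     ] 0.22974169457936983
yaw -0.06602678530869967 O [0.49306561 0.06784021 0.012     ]
[([497.4, 302.7], [481, 239, 31, 121, 1533]), ([177.7, 275.5], [164, 265, 24, 23, 224]), ([31.2, 356.4], [18, 347, 28, 24, 370])]
lid edge corner tri w/top
(array([0.40190422, 0.14423036, 0.10567105]), np.float64(0.011822760936787656)) (array([0.39638364, 0.14973883, 0.14966305]), np.float64(0.023188904121469338))
```

Emit:
carry_out(
  rows=[
    [[-0.9, -1, 0, 0, 0, 0, 1], [-0.9, -1, 0, 0, 0, 0, 1], [-0.9, -1, 0, 0, 0, 0, 1], [-0.9, -1, 0, 0, 0, 0, 1], [-0.9, -1, 0, 0, 0, 0, 1]],
  ],
)

```text
clock: 1.82
tool_pos: [0.4011, 0.0096, 0.38]
eef_rot: [0.213, 0.977, 0.0, -0.001]
contact_force: [-0.0, -1.0, -0.8]
width: -0.0002
grasp_force: 0.0
```

Emit:
carry_out(
  rows=[
    [[-0.9, -1, 0, 0, 0, 0, 1], [-0.9, -1, 0, 0, 0, 0, 1], [-0.9, -1, 0, 0, 0, 0, 1], [-0.9, -1, 0, 0, 0, 0, 1], [-0.9, -1, 0, 0, 0, 0, 1]],
  ],
)

```text
clock: 2.23
tool_pos: [0.4419, -0.1181, 0.3799]
eef_rot: [0.213, 0.977, 0.001, -0.001]
contact_force: [0.9, 0.5, 0.4]
width: -0.0
grasp_force: 0.0
```

```bash
python3 - <<'E'
from h import *
s=state();W=get_calibration("wrist");im=snapshot("wrist");cv2.imwrite("pics/w2.png",im)
print(s["clock"],s["tool_pos"],s["eef_rot"])
b=blobs(red(im));print(b)
h=cv2.cvtColor(im,cv2.COLOR_BGR2HSV);print(blobs(cv2.inRange(h,(20,140,60),(32,255,255)),40))
for p,q in b: print(p,onz(W,p,.085))
E
```

```text
2.2333 [ 0.44186623 -0.11809157  0.37991931] [ 2.12674116e-01  9.77122154e-01  8.85557478e-04 -1.11043945e-03]
[([314.8, 168.6], [306, 153, 17, 32, 384]), ([124.7, 275.9], [111, 264, 27, 26, 466])]
[([137.0, 257.0], [106, 236, 56, 53, 1849])]
[314.8, 168.6] [ 0.50473847 -0.05173813  0.085     ]
[124.7, 275.9] [ 0.54432115 -0.40157181  0.085     ]
```

View pics/w2.png

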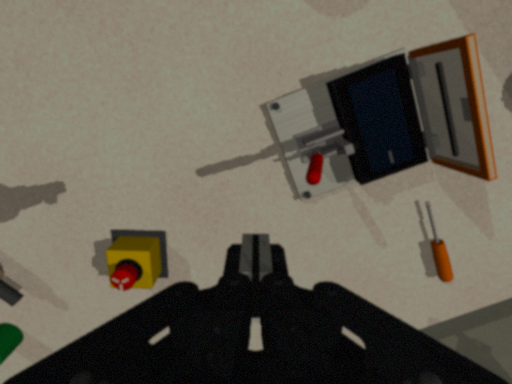

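The wrist view shows the base's -y corners at about (264,102) and (298,198), the stop head at (125,276), and the handle at (315,168). I'll centre the stop in view, because the off-axis estimates disagree by several mm and lens distortion is a likely cause.

Emit:
carry_out(
  rows=[
    [[-0.7, -1, 0, 0, 0, 0, 1], [-0.7, -1, 0, 0, 0, 0, 1], [-0.7, -1, 0, 0, 0, 0, 1], [-0.7, -1, 0, 0, 0, 0, 1], [-0.7, -1, 0, 0, 0, 0, 1]],
  ],
)

```text
clock: 2.7
tool_pos: [0.4634, -0.2367, 0.3805]
eef_rot: [0.212, 0.977, 0.001, -0.001]
contact_force: [-0.5, 1.0, -0.2]
width: -0.0001
grasp_force: 0.0
```

Emit:
carry_out(
  rows=[
    [[-0.8, -1, 0, 0, 0, 0, 1], [-0.8, -1, 0, 0, 0, 0, 1], [-0.8, -1, 0, 0, 0, 0, 1], [-0.8, -1, 0, 0, 0, 0, 1], [-0.8, -1, 0, 0, 0, 0, 1], [-0.8, -1, 0, 0, 0, 0, 1]],
  ],
)

```text
clock: 3.2
tool_pos: [0.4946, -0.3595, 0.3813]
eef_rot: [0.211, 0.977, 0.001, -0.0]
contact_force: [-0.4, 0.5, 0.6]
width: -0.0001
grasp_force: 0.0
```

```bash
cat > stop.py <<'E'
from h import *
s=state();W=get_calibration("wrist");im=snapshot("wrist");cv2.imwrite("pics/w3.png",im)
print(s["clock"],s["tool_pos"],s["eef_rot"],s["contact_force"])
for p,q in blobs(red(im),100): print(p,q,onz(W,p,.088))
h=cv2.cvtColor(im,cv2.COLOR_BGR2HSV);m=cv2.inRange(h,(20,140,60),(32,255,255))|red(im)
for p,q in blobs(m,400): print("box+head",p,q)
k=cv2.findContours(m,cv2.RETR_EXTERNAL,cv2.CHAIN_APPROX_SIMPLE)[0];k=max(k,key=cv2.contourArea)
print(cv2.approxPolyDP(k,5,True)[:,0].tolist())
E
python3 stop.py
```

```text
3.2 [ 0.49462927 -0.35953395  0.38134937] [ 2.11085329e-01  9.77466817e-01  1.21027681e-03 -3.75057181e-04] [-0.43463398  0.50468434  0.63480266]
[240.8, 191.6] [228, 180, 27, 26, 459] [ 0.54470729 -0.40625675  0.088     ]
[3.0, 373.1] [0, 362, 11, 22, 120] [ 0.68295444 -0.95641415  0.088     ]
box+head [242.1, 183.2] [218, 158, 49, 52, 2090]
[[222, 159], [218, 206], [262, 209], [264, 160]]
```

Emit:
carry_out(
  rows=[
    [[-0.66, -0.21, 1, 0, 0, 0, 1], [-0.66, -0.21, 1, 0, 0, 0, 1], [-0.66, -0.21, 1, 0, 0, 0, 1], [-0.66, -0.21, 1, 0, 0, 0, 1]],
  ],
)

```text
clock: 3.58
tool_pos: [0.5457, -0.4065, 0.2737]
eef_rot: [0.211, 0.977, 0.003, -0.004]
contact_force: [-0.3, 0.1, -1.6]
width: 0.0002
grasp_force: 0.0
```

Emit:
carry_out(
  rows=[
    [[0, 0, 1, 0, 0, 0, 1], [0, 0, 1, 0, 0, 0, 1], [0, 0, 1, 0, 0, 0, 1], [0, 0, 1, 0, 0, 0, 1]],
  ],
)

```text
clock: 3.92
tool_pos: [0.5433, -0.4045, 0.1776]
eef_rot: [0.211, 0.977, 0.003, -0.004]
contact_force: [0.1, 0.1, -0.0]
width: -0.0002
grasp_force: 0.0
```

Emit:
carry_out(
  rows=[
    [[0, 0, 0.4, 0, 0, 0, 1], [0, 0, 0.7, 0, 0, 0, 1], [0, 0, 0.8, 0, 0, 0, 1], [0, 0, 0.82, 0, 0, 0, 1], [0, 0, 0.84, 0, 0, 0, 1], [0, 0, 0.84, 0, 0, 0, 1]],
  ],
)

```text
clock: 4.42
tool_pos: [0.5468, -0.4098, 0.1001]
eef_rot: [0.212, 0.977, -0.001, 0.002]
contact_force: [-0.2, -0.5, -0.9]
width: 0.0002
grasp_force: 0.0
```

Emit:
carry_out(
  rows=[
    [[0, 0, 0.04, 0, 0, 0, 1], [0, 0, 0.07, 0, 0, 0, 1], [0, 0, 0.09, 0, 0, 0, 1], [0, 0, 0.1, 0, 0, 0, 1], [0, 0, 0.11, 0, 0, 0, 1], [0, 0, 0.12, 0, 0, 0, 1], [0, 0, 0.12, 0, 0, 0, 1]],
  ],
)

```text
clock: 5.0
tool_pos: [0.5456, -0.4094, 0.086]
eef_rot: [0.212, 0.977, -0.0, 0.0]
contact_force: [-0.3, -0.1, 4.4]
width: -0.0002
grasp_force: 2.5
```

Emit:
carry_out(
  rows=[
    [[0, 0, 0.01, 0, 0, 0, 1], [0, 0, 0.02, 0, 0, 0, 1], [0, 0, 0.02, 0, 0, 0, 1]],
  ],
)

```text
clock: 5.25
tool_pos: [0.5456, -0.4095, 0.0859]
eef_rot: [0.212, 0.977, -0.001, 0.001]
contact_force: [-2.5, 1.1, 12.6]
width: -0.0
grasp_force: 6.1
```

Emit:
carry_out(
  rows=[
    [[0, 0, -0.3, 0, 0, 0, 1], [0.76, 0.95, -1, 0, 0, 0, 1], [0.76, 0.95, -1, 0, 0, 0, 1], [0.76, 0.95, -1, 0, 0, 0, 1], [0.76, 0.95, -1, 0, 0, 0, 1], [0.76, 0.95, -1, 0, 0, 0, 1]],
  ],
)

```text
clock: 5.75
tool_pos: [0.5156, -0.2884, 0.1858]
eef_rot: [0.211, 0.977, -0.0, 0.001]
contact_force: [0.2, -0.6, 1.3]
width: -0.0001
grasp_force: 0.0
```

Emit:
carry_out(
  rows=[
    [[0.76, 0.95, -1, 0, 0, 0, 1], [0.76, 0.95, -1, 0, 0, 0, 1], [0.76, 0.95, -1, 0, 0, 0, 1], [0.76, 0.95, -1, 0, 0, 0, 1], [0.76, 0.95, -1, 0, 0, 0, 1]],
  ],
)

```text
clock: 6.17
tool_pos: [0.4868, -0.171, 0.2872]
eef_rot: [0.211, 0.977, 0.0, 0.003]
contact_force: [0.2, -0.7, 0.2]
width: -0.0003
grasp_force: 0.0
```

Emit:
carry_out(
  rows=[
    [[0.76, 0.95, -1, 0, 0, 0, 1], [0.76, 0.95, -1, 0, 0, 0, 1], [0.76, 0.95, -1, 0, 0, 0, 1], [0.76, 0.95, -1, 0, 0, 0, 1], [0.76, 0.95, -1, 0, 0, 0, 1]],
  ],
)

```text
clock: 6.58
tool_pos: [0.4575, -0.0533, 0.3869]
eef_rot: [0.211, 0.978, 0.001, 0.003]
contact_force: [0.2, -0.7, 0.1]
width: -0.0002
grasp_force: 0.0
```

Emit:
carry_out(
  rows=[
    [[0.76, 0.95, 0, 0, 0, -0.245, 1], [0.76, 0.95, 0, 0, 0, -0.245, 1], [0.76, 0.95, 0, 0, 0, -0.245, 1], [0.76, 0.95, 0, 0, 0, -0.245, 1], [0.76, 0.95, 0, 0, 0, -0.245, 1], [0.76, 0.95, 0, 0, 0, -0.245, 1]],
  ],
)

```text
clock: 7.08
tool_pos: [0.4274, 0.0615, 0.3819]
eef_rot: [0.031, 1.0, -0.001, -0.001]
contact_force: [0.4, -0.2, -0.5]
width: -0.0
grasp_force: 0.0
```

```bash
python3 - <<'E'
from h import *
import pickle
s=state();W=get_calibration("wrist");im=snapshot("wrist");cv2.imwrite("pics/w4.png",im)
pickle.dump(W,open("pics/w4.pkl","wb"))
print(s["clock"],s["tool_pos"],s["eef_rot"])
C=get_calibration("top");T=snapshot("top");cv2.imwrite("pics/top1.png",T)
print(blobs(red(T)))
cv2.imwrite("pics/w4b.png",cv2.resize(im,(800,600),interpolation=3))
E
```

```text
7.0833 [0.42743757 0.06148489 0.38194753] [ 3.07710277e-02  9.99525839e-01 -8.31717837e-04 -7.40477821e-04]
[([100.5, 103.3], [62, 68, 73, 90, 2326]), ([395.1, 217.2], [389, 211, 15, 13, 122]), ([278.0, 237.7], [272, 235, 13, 7, 60])]
```

View pics/w4b.png

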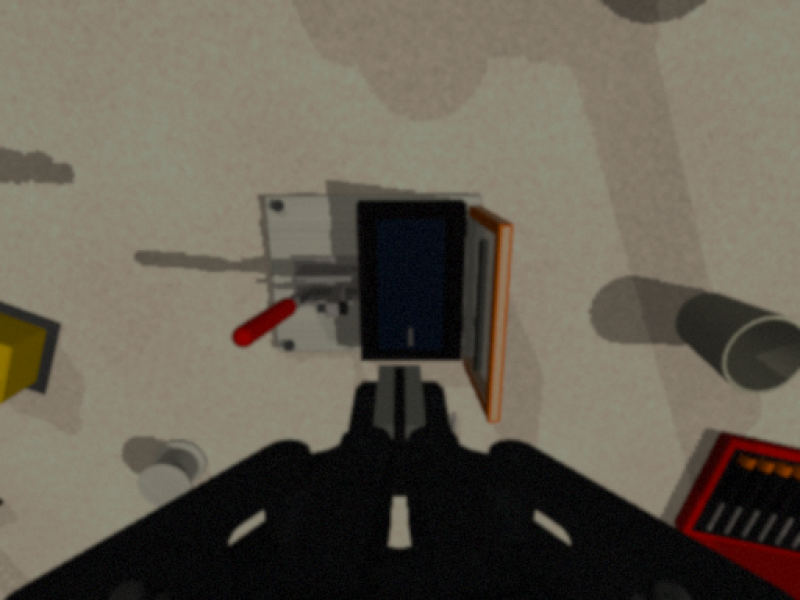

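The jig is now centred: base corners at (260,195), (481,194) and (275,352), and nest corners at (358,201), (464,200), (362,358) and (462,358), all in 800 px coordinates. The lid's outer edge runs (512,226)-(495,420).

```bash
python3 - <<'E'
from h import *
import pickle
W=pickle.load(open("pics/w4.pkl","rb"));k=.64
P=lambda x,y,z:onz(W,(x*k,y*k),z)
b=[P(260,195,.012),P(481,194,.012),P(275,352,.012)]
n=[P(358,201,.046),P(464,200,.046),P(362,358,.046),P(462,358,.046)]
print(np.round(b,4),np.linalg.norm(b[0]-b[1]),np.linalg.norm(b[2]-b[0]));print(np.round(n,4),"nest c",np.mean(n,0))
for v in(b[1]-b[0],n[1]-n[0],n[3]-n[2]):print("ang y",np.arctan2(v[1],v[0])-np.pi/2)
for v in(b[2]-b[0],n[2]-n[0],n[3]-n[1]):print("ang x",np.arctan2(v[1],v[0]))
y=-.055;e=np.array([np.cos(y),np.sin(y),0]);m=np.array([-e[1],e[0],0])
print("O base",b[0]+.09*e+.155*m,b[1]+.09*e-.075*m,b[2]-.09*e+.155*m)
O=np.array([.4955,.064,0])
for z in(.155,.16,.165,.17):
  for p in((512,226),(495,420)):
    X=P(*p,z)-O;print("lid",z,X@e,X@m)
im=cv2.imread("pics/w4.png");
for p,q in blobs(red(im),60):print(p,q)
C=get_calibration("top");print("handle",[(lambda X:(X@e,X@m,X[2]))(tri(W,p,C,(278,237.7))[0]-O) for p,q in blobs(red(im),60)[:3]])
E
```

```text
[[ 0.3933 -0.0833  0.012 ]
 [ 0.4065  0.1481  0.012 ]
 [ 0.5732 -0.093   0.012 ]] 0.2318227696921973 0.18019403420093114
[[0.4018 0.022  0.046 ]
 [0.4073 0.126  0.046 ]
 [0.571  0.0115 0.046 ]
 [0.5776 0.1204 0.046 ]] nest c [0.48945251 0.06997437 0.046     ]
ang y -0.05717776042127709
ang y -0.05227640547313972
ang y -0.060710153129265754
ang x -0.053995431899124736
ang x -0.06235095889690951
ang x -0.03293180596564305
O base [0.49164028 0.06649638 0.012     ] [0.49224454 0.06828809 0.012     ] [0.49184388 0.06666646 0.012     ]
lid 0.155 -0.08456158608099475 0.08055229025575433
lid 0.155 0.08713938174617152 0.07685679100716918
lid 0.16 -0.08543516458380096 0.07939062707816207
lid 0.16 0.08394250432729149 0.0757451319122984
lid 0.165 -0.0863087430866071 0.07822896390056981
lid 0.165 0.08074562690841135 0.07463347281742765
lid 0.17 -0.08718232158941332 0.07706730072297752
lid 0.17 0.07754874948953121 0.07352181372255683
[168.4, 206.1] [149, 191, 41, 31, 533]
[476.8, 334.1] [432, 277, 80, 107, 2199]
handle [(np.float64(-0.002669302963831489), np.float64(-0.12113366169618432), np.float64(0.14596281074951023)), (np.float64(-0.04785171853594269), np.float64(-0.03753907906432302), np.float64(0.4838864003870136))]
```

Emit:
carry_out(
  rows=[
    [[-1, 1, 0.2, 0, 0, 0, 1], [-1, 1, 0.2, 0, 0, 0, 1], [-1, 1, 0.2, 0, 0, 0, 1], [-1, 1, 0.2, 0, 0, 0, 1], [-1, 1, 0.2, 0, 0, 0, 1]],
  ],
)

```text
clock: 7.6
tool_pos: [0.5359, 0.157, 0.3601]
eef_rot: [0.031, 1.0, 0.0, -0.001]
contact_force: [-0.8, 0.4, -1.2]
width: -0.0
grasp_force: 0.0
```

Emit:
carry_out(
  rows=[
    [[-0.09, 0.2, 1, 0, 0, 0, 1], [-0.09, 0.2, 1, 0, 0, 0, 1], [-0.09, 0.2, 1, 0, 0, 0, 1], [-0.09, 0.2, 1, 0, 0, 0, 1]],
  ],
)

```text
clock: 7.93
tool_pos: [0.54, 0.1739, 0.2579]
eef_rot: [0.031, 0.999, -0.001, -0.005]
contact_force: [0.2, -0.1, 0.1]
width: -0.0001
grasp_force: 0.0
```

Emit:
carry_out(
  rows=[
    [[0, 0, 1, 0, 0, 0, 1], [0, 0, 1, 0, 0, 0, 1], [0, 0, 1, 0, 0, 0, 1], [0, 0, 1, 0, 0, 0, 1], [0, 0, 1, 0, 0, 0, 1]],
  ],
)

```text
clock: 8.35
tool_pos: [0.5434, 0.1747, 0.1645]
eef_rot: [0.031, 1.0, -0.0, 0.001]
contact_force: [0.1, 0.1, 0.5]
width: -0.0003
grasp_force: 0.0
```

```bash
cat > jp.py <<'E'
from h import *
from scipy.spatial.transform import Rotation as Ro
s=state();O=np.array([.492,.067,0]);y=-.056;e=np.array([np.cos(y),np.sin(y),0]);m=np.array([-e[1],e[0],0])
X=s["tool_pos"]-O;R=Ro.from_quat(s["eef_rot"]).as_matrix()
print(s["clock"],"jig tcp",np.round([X@e,X@m,X[2]],4),"F jig",np.round([s["contact_force"]@e,s["contact_force"]@m,s["contact_force"][2]],1),"tool y.m",R[:,1]@m,"zaxis",R[:,2].round(3))
E
python3 jp.py
```

```text
8.35 jig tcp [0.0453 0.1104 0.1645] F jig [0.1 0.1 0.5] tool y.m 0.9999821488975922 zaxis [ 0.001 -0.    -1.   ]
```

Emit:
carry_out(
  rows=[
    [[0, 0, 0.16, 0, 0, 0, 1], [-0.14, 0, 0.16, 0, 0, 0, 1], [-0.22, 0, 0.16, 0, 0, 0, 1], [-0.28, 0, 0.16, 0, 0, 0, 1], [-0.28, 0, 0.16, 0, 0, 0, 1]],
  ],
)

```text
clock: 8.77
tool_pos: [0.5736, 0.1741, 0.1496]
eef_rot: [0.031, 1.0, 0.0, 0.003]
contact_force: [0.3, 0.4, 0.4]
width: -0.0
grasp_force: 0.0
```

I put that shift in the x slot instead of y. It was in free space, so nothing was touched. The next call corrects it.

Emit:
carry_out(
  rows=[
    [[0.28, 0, 0, 0, 0, 0, 1], [0.28, -0.1, 0, 0, 0, 0, 1], [0.28, -0.2, 0, 0, 0, 0, 1], [0.28, -0.28, 0, 0, 0, 0, 1], [0.28, -0.34, 0, 0, 0, 0, 1], [0.28, -0.4, 0, 0, 0, 0, 1], [0.28, -0.47, 0, 0, 0, 0, 1], [0.28, -0.47, 0, 0, 0, 0, 1]],
  ],
)

```text
clock: 9.43
tool_pos: [0.5402, 0.1275, 0.1473]
eef_rot: [0.031, 1.0, -0.0, 0.0]
contact_force: [0.1, -0.2, -0.4]
width: -0.0001
grasp_force: 0.0
```

```bash
python3 jp.py
```

```text
9.4333 jig tcp [0.0447 0.0631 0.1473] F jig [ 0.1 -0.2 -0.4] tool y.m 0.99998530238352 zaxis [ 0.001 -0.001 -1.   ]
```

```bash
python3 - <<'E'
from h import *
S=snapshot("scene");W=snapshot("wrist");o=np.zeros((400,800,3),np.uint8)
o[:,:400]=cv2.resize(S[80:230,140:290],(400,400),interpolation=3);o[:300,400:]=cv2.resize(W,(400,300),interpolation=3)
cv2.imwrite("pics/c5.png",o)
E
```

```text
(no output)
```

View pics/c5.png

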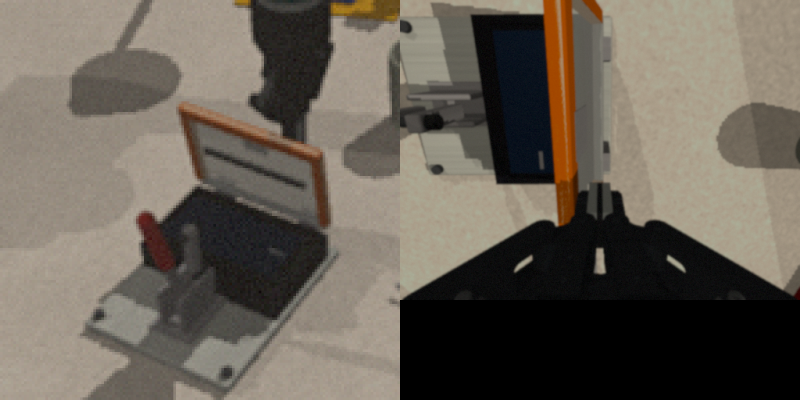

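The lid is moving: it leans slightly toward -y with the fingers behind it. I'll continue along the arc.

Emit:
carry_out(
  rows=[
    [[0, -0.05, 0.01, 0, 0, 0, 1], [0, -0.1, 0.02, 0, 0, 0, 1], [0, -0.14, 0.035, 0, 0, 0, 1], [0, -0.18, 0.05, 0, 0, 0, 1], [0, -0.23, 0.065, 0, 0, 0, 1], [0, -0.27, 0.08, 0, 0, 0, 1], [0, -0.31, 0.1, 0, 0, 0, 1], [0, -0.36, 0.125, 0, 0, 0, 1], [0, -0.4, 0.15, 0, 0, 0, 1], [0, -0.44, 0.175, 0, 0, 0, 1], [0, -0.475, 0.205, 0, 0, 0, 1], [0, -0.51, 0.235, 0, 0, 0, 1]],
  ],
)

```text
clock: 10.53
tool_pos: [0.5364, 0.0777, 0.1235]
eef_rot: [0.03, 1.0, -0.0, -0.0]
contact_force: [0.6, -0.7, 2.4]
width: 0.0
grasp_force: 0.7
```

```bash
python3 jp.py
```

```text
10.5333 jig tcp [0.0437 0.0131 0.1235] F jig [ 0.6 -0.7  2.4] tool y.m 0.9999903764480285 zaxis [-0. -0. -1.]
```

Emit:
carry_out(
  rows=[
    [[0, -0.035, 0.03, 0, 0, 0, 1], [0, -0.07, 0.065, 0, 0, 0, 1], [0, -0.1, 0.1, 0, 0, 0, 1], [0, -0.13, 0.135, 0, 0, 0, 1], [0, -0.16, 0.175, 0, 0, 0, 1], [0, -0.185, 0.215, 0, 0, 0, 1], [0, -0.21, 0.26, 0, 0, 0, 1], [0, -0.23, 0.3, 0, 0, 0, 1], [0, -0.25, 0.34, 0, 0, 0, 1], [0, -0.265, 0.38, 0, 0, 0, 1], [0, -0.28, 0.42, 0, 0, 0, 1], [0, -0.29, 0.45, 0, 0, 0, 1]],
  ],
)

```text
clock: 11.53
tool_pos: [0.5348, 0.049, 0.0783]
eef_rot: [0.03, 1.0, 0.0, -0.0]
contact_force: [-0.2, -0.3, 1.3]
width: 0.0002
grasp_force: 0.4
```

```bash
python3 jp.py
```

```text
11.5333 jig tcp [ 0.0437 -0.0155  0.0783] F jig [-0.2 -0.3  1.3] tool y.m 0.9999907804537144 zaxis [-0.  0. -1.]
```

Emit:
carry_out(
  rows=[
    [[0, -0.01, 0.02, 0, 0, 0, 1], [0, -0.01, 0.04, 0, 0, 0, 1], [0, -0.01, 0.06, 0, 0, 0, 1], [0, -0.02, 0.08, 0, 0, 0, 1], [0, -0.02, 0.09, 0, 0, 0, 1], [0, -0.02, 0.1, 0, 0, 0, 1], [0, -0.02, 0.1, 0, 0, 0, 1]],
  ],
)

```text
clock: 12.12
tool_pos: [0.5347, 0.0472, 0.0687]
eef_rot: [0.03, 1.0, -0.0, 0.0]
contact_force: [-0.1, -0.9, 0.2]
width: -0.0002
grasp_force: 0.2
```

Emit:
carry_out(
  rows=[
    [[0, 0, 0.01, 0, 0, 0, 1], [0, 0, 0.01, 0, 0, 0, 1]],
  ],
)

```text
clock: 12.28
tool_pos: [0.5347, 0.0471, 0.0678]
eef_rot: [0.03, 1.0, -0.0, 0.0]
contact_force: [-0.4, -0.7, 1.6]
width: -0.0002
grasp_force: 0.6
```

Emit:
carry_out(
  rows=[
    [[0, 0, 0.01, 0, 0, 0, 1], [0, 0, 0.01, 0, 0, 0, 1]],
  ],
)

```text
clock: 12.45
tool_pos: [0.5348, 0.047, 0.0668]
eef_rot: [0.03, 1.0, -0.0, 0.0]
contact_force: [-0.2, -0.7, 1.2]
width: -0.0001
grasp_force: 0.7
```

Emit:
carry_out(
  rows=[
    [[0, 0, 0.01, 0, 0, 0, 1], [0, 0, 0.01, 0, 0, 0, 1]],
  ],
)

```text
clock: 12.62
tool_pos: [0.5348, 0.047, 0.0658]
eef_rot: [0.03, 1.0, -0.0, 0.0]
contact_force: [-1.4, -0.8, 2.3]
width: 0.0
grasp_force: 0.8
```

Emit:
carry_out(
  rows=[
    [[0, 0, 0.01, 0, 0, 0, 1], [0, 0, 0.01, 0, 0, 0, 1]],
  ],
)

```text
clock: 12.78
tool_pos: [0.5349, 0.0471, 0.0647]
eef_rot: [0.03, 1.0, -0.0, 0.0]
contact_force: [0.3, -1.8, 1.9]
width: 0.0
grasp_force: 0.8
```

Emit:
carry_out(
  rows=[
    [[0, 0, 0.01, 0, 0, 0, 1], [0, 0, 0.01, 0, 0, 0, 1]],
  ],
)

```text
clock: 12.95
tool_pos: [0.5349, 0.0472, 0.0638]
eef_rot: [0.03, 1.0, -0.0, 0.0]
contact_force: [-0.4, -1.9, 1.7]
width: -0.0
grasp_force: 0.9
```

Emit:
carry_out(
  rows=[
    [[0, 0, 0.01, 0, 0, 0, 1], [0, 0, 0.01, 0, 0, 0, 1]],
  ],
)

```text
clock: 13.12
tool_pos: [0.5349, 0.0472, 0.0627]
eef_rot: [0.03, 1.0, -0.0, 0.0]
contact_force: [1.3, -1.3, 2.4]
width: -0.0
grasp_force: 0.9
```

Emit:
carry_out(
  rows=[
    [[0, 0, 0.01, 0, 0, 0, 1], [0, 0, 0.01, 0, 0, 0, 1]],
  ],
)

```text
clock: 13.28
tool_pos: [0.5349, 0.0471, 0.0618]
eef_rot: [0.03, 1.0, -0.0, 0.0]
contact_force: [0.6, -1.3, 2.5]
width: 0.0001
grasp_force: 1.1
```

```bash
python3 - <<'E'
from h import *
S=snapshot("scene");W=snapshot("wrist");o=np.zeros((400,800,3),np.uint8)
o[:,:400]=cv2.resize(S[110:230,150:270],(400,400),interpolation=3);o[:300,400:]=cv2.resize(W,(400,300),interpolation=3)
cv2.imwrite("pics/c6.png",o)
E
```

View pics/c6.png

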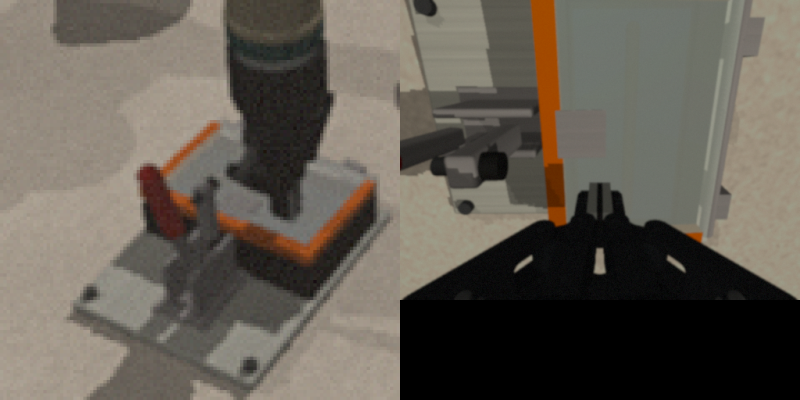

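The lid is down on the nest, with only a small gap, and the phone is under it. The contact force stayed low. Next I'll lift off and go behind the handle.

Emit:
carry_out(
  rows=[
    [[0, 0, -0.4, 0, 0, 0, 1], [0, 0, -0.8, 0, 0, 0, 1], [0, 0, -1, 0, 0, 0, 1], [0.3, -0.3, -1, 0, 0, 0, 1], [0.44, -0.65, -1, 0, 0, 0, 1], [0.44, -0.65, -1, 0, 0, 0, 1], [0.44, -0.65, -1, 0, 0, 0, 1]],
  ],
)

```text
clock: 13.97
tool_pos: [0.4859, -0.0156, 0.1616]
eef_rot: [0.032, 0.999, 0.001, -0.0]
contact_force: [0.7, 0.2, -0.2]
width: 0.0002
grasp_force: 0.0
```

```bash
python3 jp.py; python3 - <<'E'
from h import *
C=get_calibration("top");T=snapshot("top");S=snapshot("scene");W=snapshot("wrist");o=np.zeros((400,800,3),np.uint8)
o[:,:400]=cv2.resize(S[110:230,150:270],(400,400),interpolation=3);o[:300,400:]=cv2.resize(W,(400,300),interpolation=3)
cv2.imwrite("pics/c7.png",o)
E
```

```text
13.9667 jig tcp [-0.0015 -0.0828  0.1616] F jig [ 0.7  0.2 -0.2] tool y.m 0.9999706745832144 zaxis [-0.     0.001 -1.   ]
```

View pics/c7.png

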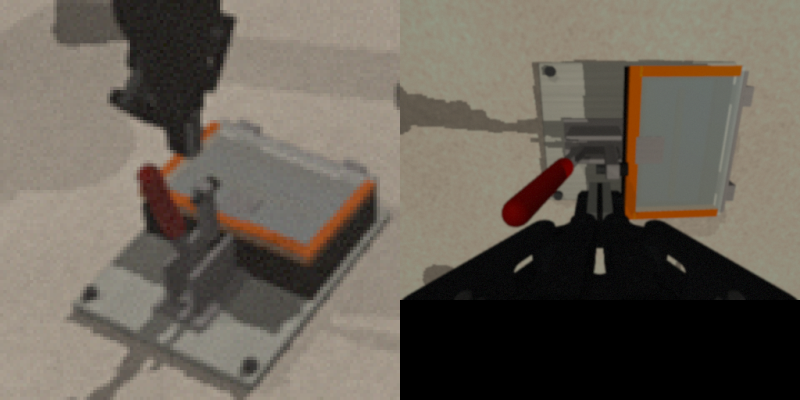

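The lid now rests on the phone, and the fingers stand clear on the +y side of the red handle. I'll sweep the handle down.

Emit:
carry_out(
  rows=[
    [[0, -0.1, 0, 0, 0, 0, 1], [0, -0.2, 0, 0, 0, 0, 1], [0, -0.25, 0, 0, 0, 0, 1], [0, -0.3, 0, 0, 0, 0, 1], [0, -0.34, 0.01, 0, 0, 0, 1], [0, -0.39, 0.02, 0, 0, 0, 1], [0, -0.43, 0.03, 0, 0, 0, 1], [0, -0.48, 0.05, 0, 0, 0, 1], [0, -0.52, 0.075, 0, 0, 0, 1], [0, -0.56, 0.095, 0, 0, 0, 1], [0, -0.6, 0.115, 0, 0, 0, 1]],
  ],
)

```text
clock: 15.03
tool_pos: [0.4834, -0.0746, 0.1502]
eef_rot: [0.03, 1.0, 0.001, 0.0]
contact_force: [0.4, 5.3, 0.8]
width: -0.0
grasp_force: 2.3
```

```bash
python3 jp.py
```

```text
15.0333 jig tcp [-0.0007 -0.1419  0.1502] F jig [0.1 5.3 0.8] tool y.m 0.9999880770070304 zaxis [ 0.     0.001 -1.   ]
```

Emit:
carry_out(
  rows=[
    [[0, -0.04, 0.03, 0, 0, 0, 1], [0, -0.08, 0.06, 0, 0, 0, 1], [0, -0.115, 0.09, 0, 0, 0, 1], [0, -0.15, 0.12, 0, 0, 0, 1], [0, -0.18, 0.155, 0, 0, 0, 1], [0, -0.21, 0.19, 0, 0, 0, 1], [0, -0.24, 0.23, 0, 0, 0, 1], [0, -0.27, 0.265, 0, 0, 0, 1]],
  ],
)

```text
clock: 15.7
tool_pos: [0.4819, -0.1034, 0.1239]
eef_rot: [0.03, 1.0, -0.001, 0.0]
contact_force: [-1.4, 2.0, 4.9]
width: 0.0001
grasp_force: 2.7
```

Emit:
carry_out(
  rows=[
    [[0, -0.03, 0.04, 0, 0, 0, 1], [0, -0.05, 0.08, 0, 0, 0, 1], [0, -0.07, 0.12, 0, 0, 0, 1], [0, -0.09, 0.165, 0, 0, 0, 1], [0, -0.11, 0.21, 0, 0, 0, 1], [0, -0.12, 0.255, 0, 0, 0, 1]],
  ],
)

```text
clock: 16.2
tool_pos: [0.4812, -0.1163, 0.0985]
eef_rot: [0.03, 1.0, -0.002, 0.0]
contact_force: [-1.2, -2.1, 5.6]
width: 0.0003
grasp_force: 2.7
```

```bash
python3 jp.py
```

```text
16.2 jig tcp [-0.0005 -0.1836  0.0985] F jig [-1.1 -2.2  5.6] tool y.m 0.9999866386560272 zaxis [ 0.001 -0.004 -1.   ]
```

Following well, and the handle is at about 0.2. Now the final press, slowly.

Emit:
carry_out(
  rows=[
    [[0, -0.005, 0.03, 0, 0, 0, 1], [0, -0.01, 0.06, 0, 0, 0, 1], [0, -0.015, 0.09, 0, 0, 0, 1], [0, -0.02, 0.12, 0, 0, 0, 1], [0, -0.02, 0.145, 0, 0, 0, 1], [0, -0.02, 0.165, 0, 0, 0, 1]],
  ],
)

```text
clock: 16.7
tool_pos: [0.4812, -0.1194, 0.0826]
eef_rot: [0.029, 1.0, -0.003, 0.001]
contact_force: [-2.8, -5.3, 10.6]
width: -0.0002
grasp_force: 5.1
```

Emit:
carry_out(
  rows=[
    [[0, 0, 0.01, 0, 0, 0, 1], [0, 0, 0.02, 0, 0, 0, 1], [0, 0, 0.02, 0, 0, 0, 1]],
  ],
)

```text
clock: 16.95
tool_pos: [0.4813, -0.1195, 0.0807]
eef_rot: [0.029, 1.0, -0.003, 0.001]
contact_force: [-2.1, -5.4, 8.5]
width: -0.0003
grasp_force: 4.2
```

Emit:
carry_out(
  rows=[
    [[0, 0, 0.01, 0, 0, 0, 1], [0, 0, 0.02, 0, 0, 0, 1], [0, 0, 0.02, 0, 0, 0, 1]],
  ],
)

```text
clock: 17.2
tool_pos: [0.4813, -0.1197, 0.0789]
eef_rot: [0.029, 1.0, -0.004, 0.001]
contact_force: [-3.2, -5.9, 10.0]
width: -0.0002
grasp_force: 5.0
```

Emit:
carry_out(
  rows=[
    [[0, 0, 0.01, 0, 0, 0, 1], [0, 0, 0.01, 0, 0, 0, 1]],
  ],
)

```text
clock: 17.37
tool_pos: [0.4813, -0.1197, 0.0786]
eef_rot: [0.029, 1.0, -0.004, 0.001]
contact_force: [-5.4, -5.1, 15.4]
width: -0.0004
grasp_force: 7.7
```

Emit:
carry_out(
  rows=[
    [[0, 0, 0.01, 0, 0, 0, 1], [0, 0, 0.01, 0, 0, 0, 1], [0, 0, 0.01, 0, 0, 0, 1]],
  ],
)

```text
clock: 17.62
tool_pos: [0.4814, -0.1198, 0.0785]
eef_rot: [0.029, 1.0, -0.004, 0.001]
contact_force: [-6.3, -5.4, 22.5]
width: -0.0
grasp_force: 10.9
```

Emit:
carry_out(
  rows=[
    [[0, 0, -0.3, 0, 0, 0, 1], [0, 0, -0.7, 0, 0, 0, 1], [0, -0.95, -1, 0, 0, 0, 0.5], [0, -0.95, -1, 0, 0, 0, 0.3], [0, -0.95, -1, 0, 0, 0, 0], [0, -0.95, -1, 0, 0, 0, 0]],
  ],
)

```text
clock: 18.12
tool_pos: [0.4757, -0.2162, 0.1769]
eef_rot: [0.032, 0.999, -0.003, 0.001]
contact_force: [0.9, 0.5, -0.2]
width: 0.048
grasp_force: 0.0
```

Emit:
carry_out(
  rows=[
    [[0, -0.95, -1, 0, 0, 0, 0], [0, -0.95, -1, 0, 0, 0, 0], [0, -0.95, -1, 0, 0, 0, 0], [0, -0.95, -1, 0, 0, 0, 0], [0, -0.95, -1, 0, 0, 0, 0]],
  ],
)

```text
clock: 18.53
tool_pos: [0.47, -0.309, 0.2776]
eef_rot: [0.031, 1.0, -0.002, 0.002]
contact_force: [0.8, 0.1, -0.9]
width: 0.0854
grasp_force: 0.0
```

Emit:
carry_out(
  rows=[
    [[0, -0.95, -1, 0, 0, 0, 0], [0, -0.95, -1, 0, 0, 0, 0], [0, -0.95, -1, 0, 0, 0, 0], [0, -0.95, -1, 0, 0, 0, 0], [0, -0.95, -1, 0, 0, 0, 0]],
  ],
)

```text
clock: 18.95
tool_pos: [0.4639, -0.4023, 0.3759]
eef_rot: [0.031, 1.0, -0.001, 0.0]
contact_force: [0.1, -0.4, -0.3]
width: 0.0854
grasp_force: 0.0
```

```bash
sed -i 's/w3.png/w8.png/' stop.py; python3 stop.py; python3 - <<'E'
from h import *
s=state();print(s["joint_pos"].round(3),s["width"])
C=get_calibration("top");T=snapshot("top");S=snapshot("scene");W=cv2.imread("pics/w8.png");print(blobs(red(T)),blobs(red(S)))
o=np.zeros((400,800,3),np.uint8)
o[:,:400]=cv2.resize(S[110:230,150:270],(400,400),interpolation=3);o[:300,400:]=cv2.resize(W,(400,300),interpolation=3)
cv2.imwrite("pics/c8.png",o)
E
```

```text
18.95 [ 0.46389941 -0.40226079  0.37585439] [ 3.10447689e-02  9.99517477e-01 -9.80930222e-04  2.69563240e-04] [ 0.14513483 -0.3586337  -0.29939722]
[456.6, 146.7] [425, 141, 62, 13, 676] [ 0.47811054 -0.1205929   0.088     ]
[255.2, 201.1] [242, 190, 27, 25, 436] [ 0.5420393 -0.4079793  0.088    ]
box+head [456.6, 146.7] [425, 141, 62, 13, 676]
box+head [256.3, 193.8] [226, 164, 60, 61, 2026]
[[245, 164], [226, 208], [267, 224], [285, 185]]
[-0.826  0.296  1.133  0.     1.715 -2.336] 0.0853486990404185
[([100.5, 103.3], [62, 68, 73, 90, 2328]), ([395.2, 217.2], [389, 211, 15, 13, 125]), ([295.7, 237.8], [282, 235, 28, 7, 126])] [([382.1, 127.5], [344, 95, 97, 54, 659]), ([188.4, 203.8], [178, 193, 22, 23, 165]), ([136.2, 310.8], [126, 300, 21, 22, 288])]
```

View pics/c8.png

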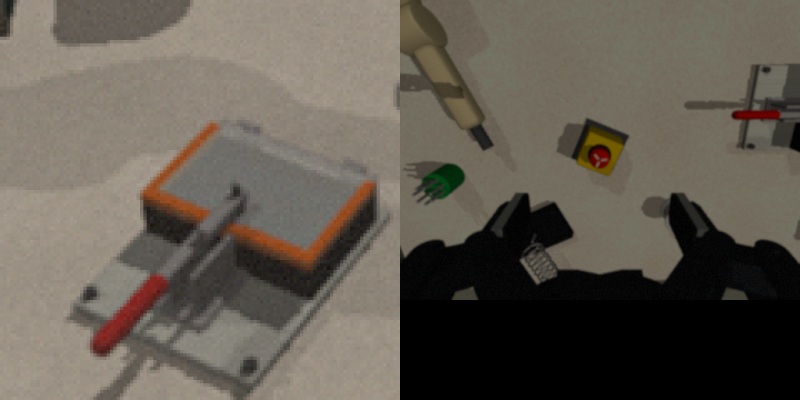

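The clamp handle is level at its stop with the lid shut under the arm, and the stop head is at about (600,155) in the half-size wrist view, on the centre line. Next I'll go down over it with the gripper open.

Emit:
carry_out(
  rows=[
    [[-0.8, 0, 1, 0, 0, 0, 0], [-0.8, 0, 1, 0, 0, 0, 0], [-0.8, 0, 1, 0, 0, 0, 0], [-0.8, 0, 1, 0, 0, 0, 0], [-0.8, 0, 1, 0, 0, 0, 0]],
  ],
)

```text
clock: 19.52
tool_pos: [0.5431, -0.4017, 0.2703]
eef_rot: [0.029, 1.0, 0.004, -0.004]
contact_force: [0.3, -0.5, 0.3]
width: 0.0852
grasp_force: 0.0
```

Emit:
carry_out(
  rows=[
    [[0, 0, 1, 0, 0, 0, 0], [0, 0, 1, 0, 0, 0, 0], [0, 0, 1, 0, 0, 0, 0], [0, 0, 1, 0, 0, 0, 0], [0, 0, 1, 0, 0, 0, 0]],
  ],
)

```text
clock: 19.93
tool_pos: [0.5429, -0.4046, 0.1765]
eef_rot: [0.03, 1.0, 0.0, -0.0]
contact_force: [0.6, -0.1, 0.5]
width: 0.0857
grasp_force: 0.0
```

Emit:
carry_out(
  rows=[
    [[0, 0, 0.3, 0, 0, 0, 0], [0, 0, 0.5, 0, 0, 0, 0], [0, 0, 0.7, 0, 0, 0, 0], [0, 0, 0.7, 0, 0, 0, 0]],
  ],
)

```text
clock: 20.27
tool_pos: [0.5426, -0.4045, 0.1051]
eef_rot: [0.03, 1.0, 0.001, -0.001]
contact_force: [-0.3, 0.5, -0.7]
width: 0.0855
grasp_force: 0.0
```

Emit:
carry_out(
  rows=[
    [[0, -0.03, 0.2, 0, 0, 0, 0], [0, -0.03, 0.35, 0, 0, 0, 0], [0, -0.03, 0.39, 0, 0, 0, 0], [0, -0.03, 0.39, 0, 0, 0, 0]],
  ],
)

```text
clock: 20.6
tool_pos: [0.5438, -0.4086, 0.0684]
eef_rot: [0.03, 1.0, -0.0, 0.001]
contact_force: [0.2, -0.8, -0.7]
width: 0.0852
grasp_force: 0.0
```

Emit:
carry_out(
  rows=[
    [[0, 0, 0, 0, 0, 0, 0.4], [0, 0, 0, 0, 0, 0, 0.5], [0, 0, 0, 0, 0, 0, 0.6], [0, 0, 0, 0, 0, 0, 0.7], [0, 0, 0, 0, 0, 0, 0.8], [0, 0, 0, 0, 0, 0, 0.8]],
  ],
  grip_force=25,
)

```text
clock: 21.1
tool_pos: [0.5439, -0.4085, 0.0682]
eef_rot: [0.03, 1.0, -0.001, 0.001]
contact_force: [-0.2, 0.8, 6.3]
width: 0.039
grasp_force: 25.5
```

Emit:
carry_out(
  rows=[
    [[0, 0, 0, 0, 0, 0.07, 0.8], [0, 0, 0, 0, 0, 0.14, 0.8], [0, 0, 0, 0, 0, 0.21, 0.8], [0, 0, 0, 0, 0, 0.28, 0.8], [0, 0, 0, 0, 0, 0.35, 0.8], [0, 0, 0, 0, 0, 0.42, 0.8], [0, 0, 0, 0, 0, 0.49, 0.8], [0, 0, -0.02, 0, 0, 0.54, 0.8], [0, 0, -0.04, 0, 0, 0.58, 0.8], [0, 0, -0.05, 0, 0, 0.61, 0.8], [0, 0, -0.06, 0, 0, 0.62, 0.8], [0, 0, -0.06, 0, 0, 0.62, 0.8]],
  ],
)

```text
clock: 22.1
tool_pos: [0.5467, -0.4035, 0.0735]
eef_rot: [0.476, 0.88, 0.005, 0.001]
contact_force: [7.2, 9.8, 2.0]
width: 0.0387
grasp_force: 25.6
```

```bash
python3 -c "
from h import *
s=state();print(s['clock'],s['tool_pos'],s['contact_force'],s['ft_torque'],s['grasp_force'],s['width'],s['joint_pos'])"
```

```text
22.1 [ 0.54666474 -0.40348549  0.07346639] [7.19563429 9.75527086 2.00677194] [ 1.59494883 -1.1069417   0.14577758] 25.566959381103516 0.03872909554611631 [-0.74310763  0.54002598  1.4847109   0.01021687  1.11741327 -1.32697238]
```

Emit:
carry_out(
  rows=[
    [[0, 0, 0, 0, 0, 0, 0.4], [0, 0, 0, 0, 0, 0, 0.1], [0, 0, 0, 0, 0, 0, 0], [0, 0, 0, 0, 0, 0, 0], [0, 0, -0.4, 0, 0, 0, 0], [0, 0, -0.8, 0, 0, 0, 0], [0, 0, -1, 0, 0, 0, 0], [0, 0, -1, 0, 0, 0, 0]],
  ],
)

```text
clock: 22.77
tool_pos: [0.5456, -0.411, 0.1793]
eef_rot: [0.475, 0.88, -0.002, 0.006]
contact_force: [0.3, -0.2, -0.5]
width: 0.0855
grasp_force: 0.0
```

Emit:
carry_out(
  rows=[
    [[0, 0, -1, 0, 0, -0.6, 0], [0, 0, -1, 0, 0, -0.6, 0], [0, 0, -1, 0, 0, -0.6, 0], [0, 0, -1, 0, 0, -0.6, 0], [0, 0, -1, 0, 0, -0.6, 0], [0, 0, -1, 0, 0, -0.6, 0], [0, 0, -1, 0, 0, -0.6, 0], [0, 0, -1, 0, 0, -0.6, 0]],
  ],
)

```text
clock: 23.43
tool_pos: [0.5427, -0.4083, 0.2716]
eef_rot: [0.044, 0.999, 0.001, -0.001]
contact_force: [0.1, 0.4, -0.6]
width: 0.0858
grasp_force: 0.0
```

Emit:
carry_out(
  rows=[
    [[-0.6, 0.6, -1, 0, 0, 0, 0], [-0.6, 0.6, -1, 0, 0, 0, 0], [-0.6, 0.6, -1, 0, 0, 0, 0], [-0.6, 0.6, -1, 0, 0, 0, 0]],
  ],
)

```text
clock: 23.77
tool_pos: [0.6126, -0.3518, 0.3782]
eef_rot: [0.044, 0.999, -0.001, 0.005]
contact_force: [0.1, 0.6, 0.0]
width: 0.085
grasp_force: 0.0
```

```bash
sed -i 's/w8.png/w9.png/' stop.py; python3 stop.py; python3 - <<'E'
from h import *
T=snapshot("top");S=snapshot("scene");print(blobs(red(T)),blobs(red(S)))
o=np.zeros((400,800,3),np.uint8)
A=cv2.imread("pics/scene0.png")
o[:,:400]=cv2.resize(S[260:360,90:190],(400,400),interpolation=3);o[:,400:]=cv2.resize(A[260:360,90:190],(400,400),interpolation=3)
cv2.imwrite("pics/c9.png",o)
E
```

```text
23.7667 [ 0.61257138 -0.35175658  0.3782402 ] [ 0.04441336  0.99900009 -0.00140218  0.00492935] [0.05631844 0.59040577 0.02960804]
[431.6, 29.2] [396, 21, 70, 17, 958] [ 0.48356056 -0.11853748  0.088     ]
[211.3, 102.7] [197, 88, 29, 31, 606] [ 0.54733525 -0.40659498  0.088     ]
box+head [431.6, 29.2] [396, 21, 70, 17, 958]
box+head [213.7, 101.1] [181, 67, 66, 69, 2630]
[[198, 67], [181, 115], [228, 135], [246, 87]]
[([100.6, 103.3], [62, 68, 73, 90, 2327]), ([395.8, 217.1], [389, 211, 16, 13, 127]), ([295.7, 237.8], [282, 235, 28, 7, 122])] [([382.4, 127.3], [344, 95, 97, 54, 650]), ([188.4, 203.8], [178, 192, 22, 24, 165]), ([135.6, 309.5], [126, 298, 20, 22, 285])]
```

View pics/c9.png

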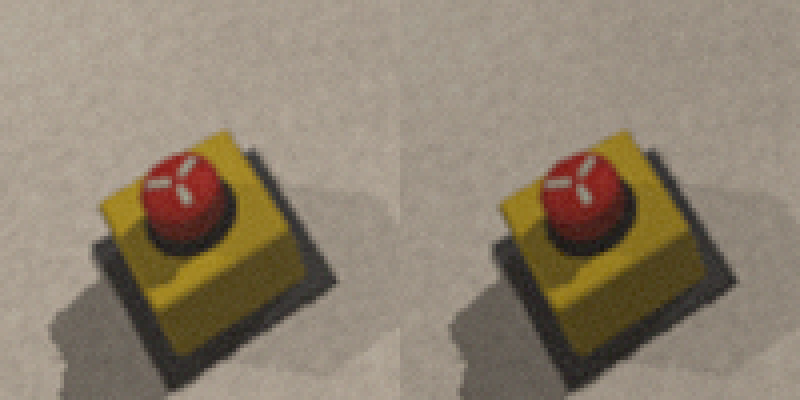

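The head now matches the first picture: centroids are back to (395.8,217.1) in the top view and (135.6,309.5) in the scene view, after shifting in both while it was down. That means the button is up again. The handle blob hasn't moved since I clamped it.

```bash
python3 -c "
from plant import *
print(job_done())"
```

```text
the job is handed in; nothing more can be done
None
```

I pressed the stop button in, lowered the lid onto the phone, brought the clamp handle down to its stop, then twisted the button until it popped back up. The job is handed in at about 24 s, and the camera views agree with this, though no verdict came back.

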